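# Take the bare chocolate off the revolving board with the tongs

## Robot

A 7-joint arm with a two-finger parallel gripper is mounted at the origin on a cart in front of the work surface, level with it; the furniture and walls round the work are solid. World frame = base frame: x ahead of the robot, y to its left, z up, the work surface at z = 0. Lengths are in mm, angles in rad, forces in N, time in s.
With the tool pointing down it reaches from about 400 to 875 mm from the base axis. Payload 4.4 kg.
Tool frame: the origin (TCP) lies on the centre line of the jaws, within the pads' length; the fingertips stand 14 mm ahead of it and the grasp point (between the pads) lies 5 mm behind it; z points along the fingers, x is the direction in which the jaws open and shut, and the axes are right-handed (so a half turn about z gives the same grasp; the last joint's range is limited). The gripper opens to 85 mm and grips with 20 to 120 N. Pads are 22 mm wide; open, the fingers measure 114 mm over their backs; the gripper's body (76 mm by 85 mm) begins 54 mm behind the grasp point. The pads swing forward as they close: fully open they stand 13 mm farther back than shut.
Start: joints at [-1.347, 0.628, 0.038, 1.517, -0.027, 0.996, -0.02], TCP at [185.72, 622.917, 245.313] pointing down, gripper open.
Joint ranges: [-3.06, 3.06], [-0.37, 2.12], [-1.25, 1.32], [0.18, 2.47], [-1.1, 4.24], [0.23, 1.98], [-2.94, 2.94]. Speed limits (rad/s): [2.57, 2.57, 3.14, 3.14, 3.14, 3.14, 3.14].

## Interface

Orientations are given as [roll, pitch, yaw] about the fixed x, y, z axes, in that order (R = Rz(yaw) Ry(pitch) Rx(roll)).
In Python, from cell import ctrl gives the robot as it stands.
- The arm moves only by the tool send_rows, never from a script. Its argument "commands" is a list of rows, each a list of 5 numbers: the finger opening in mm, from 0 to 85.4, then the shift along the tool's x, y, z in mm, then the turn about the tool's z in degrees. In form: [[grip, x, y, z, roll], ...]. A call has 1 to 5 rows; each row is the pose to reach, as a shift and turn from the pose measured when the call began, along the tool's axes at that moment; what a row does not reach only later rows make up. A row lasts 1/10 s, in which the tool goes at most 50 mm and 8.59 degrees, less where a joint would pass 70% of its speed; a pose out of reach is approached as far as the arm can. A call with a gripper value outside its range is refused whole. The fingers move at their own pace and stop on an object; the grip force is fixed at half the most. Time passes only in rows, so rows that repeat a pose let the fingers close. It gives the time, the measured TCP pose, the force and the opening at its end, in the units of the state.
- ctrl.read_state(): the state, without advancing time (a new reading comes with each control period).
- ctrl.get_image(name): name is "side" or "top"; returns the picture (400x640x3 uint8, red, green, blue); there is no depth.
- ctrl.camera_params(name): a dict with "fx", "fy", "cx", "cy" (pixels), "cam_to_world" (4x4, takes a point from camera to world coordinates). Camera axes: x right, y down, z forward; pixel columns grow to the right and rows downward; lengths in mm; the calibration is good to about 2 mm. A picture is of the moment at which its call begins. camera_params takes no time and is no camera call.
- ctrl.finish_job(): hands the job in, once; it reports no verdict.
The state is a dict: "clock": time; "qpos": joint angles; "qd": joint speeds; "tau": joint torques, N m; "eef_pos": TCP position; "tool_rot": TCP orientation; "force": force on the tool from outside, world axes, zero at the start; "torque": the same for the moment, N m; "width": finger opening in mm.
Only numpy, scipy, OpenCV 4.12 (cv2) and the standard library are available. Lean on these libraries where they do the work, as an engineer would, in place of code of your own. Each camera call takes 0.05 s, during which the arm holds its last target.

## Task

A customer wants to taste the bare piece of chocolate that lies among the wrapped sweets on the revolving tasting board. Pick up the spring tongs, close their jaws on the chocolate and lift it well clear (a hand's breadth) above the board, then finish holding it up still in the squeezed tongs: do not let go. The gripper itself must not touch the chocolate; keep the wrapped sweets on the board and the tins, the ribbon spool and the wafer pack where they are.

Things in the scene. Friction and masses are not known exactly. Their poses are not given: they have to be found in the camera images.
- tongs_grip (a point): Spring tongs of bent steel strip lying on edge, jaws open: 190 mm long, 20 mm tall, 66 mm over the jaws, 80 g. Point midway between the two black rubber finger rests (40 mm long, 18 mm tall), 10 mm above the underside, near the balance point. x: along the tongs to the jaws, y: across (squeeze direction), z up. 48 mm over the outsides of the rests; 0.1 rad of squeeze takes off 17 mm
- tongs_jaws (a point): Point midway between the flat jaws of the tongs (each jaw 40 mm long, 20 mm tall, from 18 mm behind this point to 22 mm ahead of it), 75 mm along +x from tongs_grip, same height and axes. The gap between the jaws is 59 mm at rest, about 50 mm at 0.03 rad, 24 mm at 0.11 rad
- tongs_left (a joint): Squeeze of the tongs, rad: 0 = sprung open, 0.17 = jaws nearly shut. Both arms hinge together at the bow, 85 mm behind tongs_grip. Squeezing the rests to 43 mm over their outsides takes about 9 N, closing the jaws to 24 mm apart about 13 N; a grip of 20 N or more then holds the chocolate well
- tongs: The whole tongs (both arms and bow); origin at the bow, on the underside, 85 mm behind tongs_grip; same axes
- choc_piece_center (a point): Bare broken piece of dark chocolate, a block about 31 mm long (x of this point), 24 mm wide (y) and 16 mm tall with upright sides, slightly skewed, 20 g, lying on the revolving board; this point is its centre, 8 mm above the board
- choc_piece: The same piece of chocolate; origin at the centre of its underside, axes turned 0.215 rad (anticlockwise from above) from those of choc_piece_center
- board_top (a point): Centre of the top of the revolving tasting board, a maple disc 290 mm across on a fixed steel foot; its top is 36 mm above the table, without a rim. The disc spins freely about the vertical at the lightest touch; the foot stays put
- tasting_board: Foot of the revolving board and the disc on it; origin under its centre on the table. A fixed wooden chest with raised lid, 185 mm high, stands to the right in front of it, near the robot, always in the same place (world x up to 0.42 m, y from -0.21 to 0.05 m): keep gripper and arm clear of it
- wrapped_sweet_1: Twist-wrapped sweet, 36 x 60 x 18 mm, on the board; origin at the centre of its underside; stays on the board
- wrapped_sweet_2: Twist-wrapped sweet, 29 x 60 x 18 mm, on the board; origin at the centre of its underside; stays on the board
- wrapped_sweet_3: Twist-wrapped sweet, 58 x 46 x 18 mm, on the board; origin at the centre of its underside; stays on the board
- red_tin: Round cocoa tin, 64 mm across, 64 mm tall, standing at the robot's right; origin under its centre; leave alone
- green_tin: Round cocoa tin, 64 mm across, 64 mm tall, standing at the robot's right; origin under its centre; leave alone
- spool: Ribbon spool, 53 mm across, 22 mm tall, lying at the robot's left; origin under its centre; leave alone
- wafer_pack: Flat pack of wafers, 46 x 96 x 22 mm, lying behind the tongs; origin under its centre; leave alone
Things that resemble listed ones, but are neither listed nor needed, are in the scene too. Of the things that look like the tongs, the larger one is meant.

How it is judged (in metres and radians):
On the way, in this order (a step that is already met when the one before it is completed fails the run):
1. the tongs are picked up: held in the gripper, their underside more than 2.5 cm above the table (height (world z) of tongs_grip above 0.035 m and contact force between the fingers and tongs above 1 N), for 0.2 s.
2. the tongs are closed on the chocolate (value of joint tongs_left above 0.04 rad and contact force between tongs and choc_piece above 0.4 N and distance between choc_piece_center and tongs_jaws below 0.024 m and contact force between the fingers and tongs above 1 N), for 0.1 s.
3. the chocolate is lifted in the tongs (height (world z) of choc_piece_center above 0.104 m and contact force between tongs and choc_piece above 0.4 N), for 0.2 s.
At the end, for the whole second after the job is handed in: The gripper still squeezes the tongs and their jaws hold the chocolate, its centre within 24 mm of mid-jaw and 68 mm or more above the board, at rest and carried by nothing else; tongs clear of board and table, chocolate untouched by the gripper; all three wrapped sweets on the board (all of step 3 and distance between choc_piece_center and tongs_jaws below 0.024 m and contact force between the fingers and tongs above 1 N and height (world z) of tongs_grip above 0.08 m and contact force between each of tongs, choc_piece and tasting_board below 0.1 N and contact force between each of the arm, the fingers and choc_piece below 0.2 N and linear speed of choc_piece below 0.03 m/s and horizontal distance between each of wrapped_sweet_1, wrapped_sweet_2, wrapped_sweet_3 and board_top below 0.15 m and height (world z) of wrapped_sweet_1 between 0.024 and 0.066 m and height (world z) of wrapped_sweet_2 between 0.024 and 0.066 m and height (world z) of wrapped_sweet_3 between 0.024 and 0.066 m); the arm keeps its last pose, push and grip.
It fails at once if the gripper or the arm touches the bare chocolate (contact force between any of the fingers, the arm and choc_piece above 0.3 N).
It fails at once if the chocolate falls off the board (height (world z) of choc_piece_center below 0.028 m).
It fails at once if a wrapped sweet falls off the board (height (world z) of any of wrapped_sweet_1, wrapped_sweet_2, wrapped_sweet_3 below 0.016 m).
It fails at once if a tin, the spool or the wafer pack is shifted by more than 4 cm or a tin is tipped over (distance of any of red_tin, green_tin, spool, wafer_pack from where it was at the start of the episode above 0.04 m or angle between any of red_tin, green_tin's own z axis and vertical above 0.5 rad).
It also fails if it takes over 51 s, if anything falls off the work surface, if the arm or the gripper's body presses on something with over 40 N, if the wrist force passes 120 N, or if a joint passes its speed limit or range.

## Working session

There is one attempt and no reset: what is moved stays moved. The work goes in short steps, Python scripts to look and compute and a tool call to move; the robot and the scene stay as the last step left them, time stands still between calls to the robot, and variables do not carry over. Pictures are saved under pics/ and viewed, and the job is handed in when it is done.

Besides the shell and the picture viewer there is one more tool, called after "Request:" by a JSON object that holds its "op" and its "data", one argument or row to a line. send_rows: Moves the arm, as the interface text tells. Its arguments: {"type":"object","properties":{"commands":{"type":"array"}},"required":["commands"]}

```bash
mkdir -p pics; ls
python3 - <<'E'
from cell import ctrl
import cv2
s=ctrl.read_state();print(s)
for n in("top","side"):
    print(n,ctrl.camera_params(n))
    cv2.imwrite(f"pics/{n}0.png",ctrl.get_image(n)[:,:,::-1])
E
```

```text
pics
{'clock': 0.0, 'qpos': array([-1.34683532,  0.62932356,  0.03845786,  1.51836129, -0.02701718,
        0.99629634, -0.02001028]), 'qd': array([-0.00022981,  0.00052885,  0.00115374,  0.00013677,  0.00154509,
       -0.00071741, -0.0004779 ]), 'tau': array([-1.00498615e-03, -5.63392925e+01,  1.22600745e+00, -1.93447459e+01,
        1.10535248e-02,  1.05641133e-02,  1.24729138e-05]), 'eef_pos': array([185.52667404, 622.34255788, 244.40611768]), 'tool_rot': array([3.14157430e+00, 1.87009516e-03, 1.28100296e+00]), 'force': array([-1.02636098, -0.17646486, -0.46893621]), 'torque': array([-0.00463953, -0.00578727, -0.00654631]), 'width': 85.52155650615586}
top {'fx': 420.0041521880343, 'fy': 420.0041521880343, 'cx': 312.58168991680355, 'cy': 192.51427253851588, 'cam_to_world': array([[ 9.64214003e-03, -9.90361197e-01,  1.38172820e-01,
         3.30119819e+02],
       [-9.99951473e-01, -9.27046444e-03,  3.33324500e-03,
        -1.98451139e+02],
       [-2.02019029e-03, -1.38198255e-01, -9.90402525e-01,
         1.46379944e+03],
       [ 0.00000000e+00,  0.00000000e+00,  0.00000000e+00,
         1.00000000e+00]])}
side {'fx': 396.64785485619944, 'fy': 396.64785485619944, 'cx': 322.6933940566736, 'cy': 200.96573021491383, 'cam_to_world': array([[ 9.98089473e-01,  4.82199629e-02, -3.86294979e-02,
         5.87026781e+02],
       [ 6.10258858e-02, -6.71667576e-01,  7.38334957e-01,
        -1.40106389e+03],
       [ 9.65630301e-03, -7.39281748e-01, -6.73327003e-01,
         1.17874287e+03],
       [ 0.00000000e+00,  0.00000000e+00,  0.00000000e+00,
         1.00000000e+00]])}
```

View pics/top0.png

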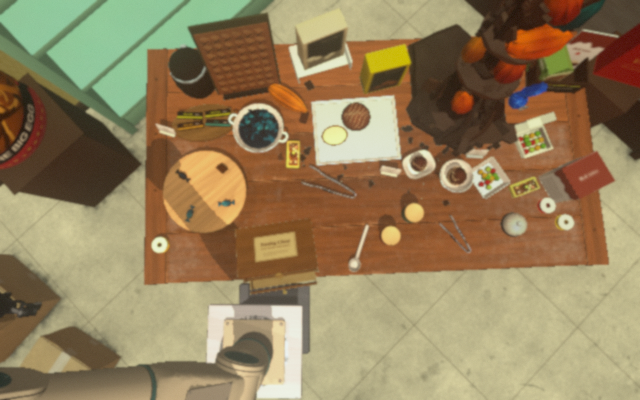

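View pics/side0.png

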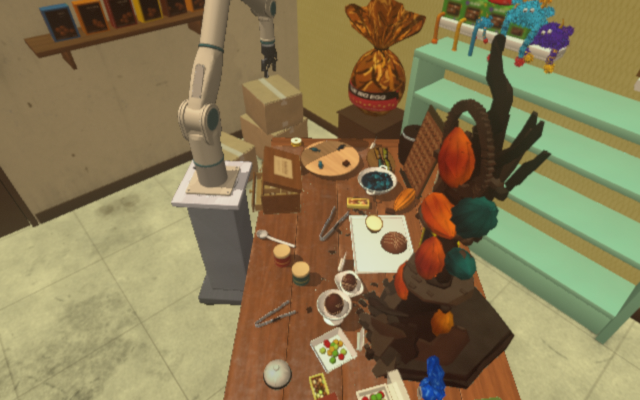

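Run:
```python
import cv2,numpy as np
t=cv2.imread("pics/top0.png");s=cv2.imread("pics/side0.png")
a=cv2.resize(t[160:220,290:370],None,fx=8,fy=8,interpolation=cv2.INTER_CUBIC)
cv2.imwrite("pics/c1.png",a)
cv2.imwrite("pics/c2.png",cv2.resize(t[140:240,155:255],None,fx=6,fy=6,interpolation=cv2.INTER_CUBIC))
cv2.imwrite("pics/c3.png",cv2.resize(s[190:260,300:380],None,fx=8,fy=8,interpolation=cv2.INTER_CUBIC))
cv2.imwrite("pics/c4.png",cv2.resize(s[130:190,290:370],None,fx=8,fy=8,interpolation=cv2.INTER_CUBIC))
cv2.imwrite("pics/c5.png",cv2.resize(t[200:260,420:490],None,fx=6,fy=6,interpolation=cv2.INTER_CUBIC))
```

```text
(no output)
```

View pics/c1.png

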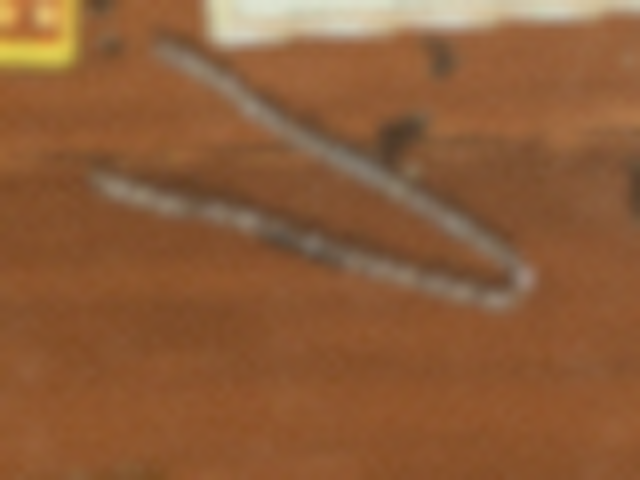

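View pics/c2.png

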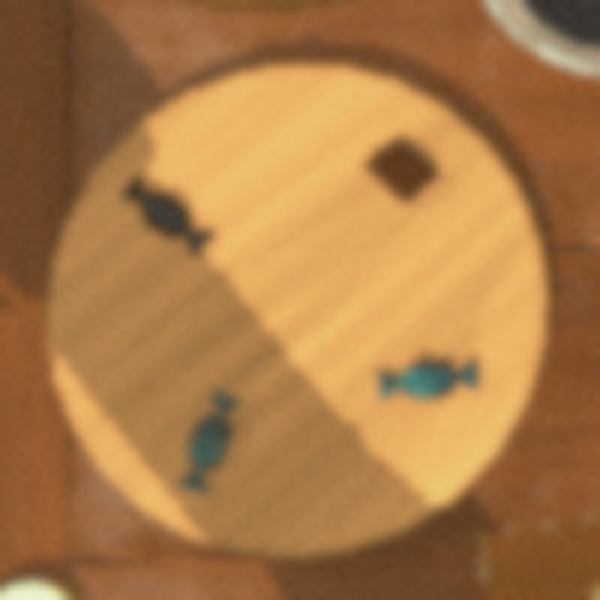

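View pics/c3.png

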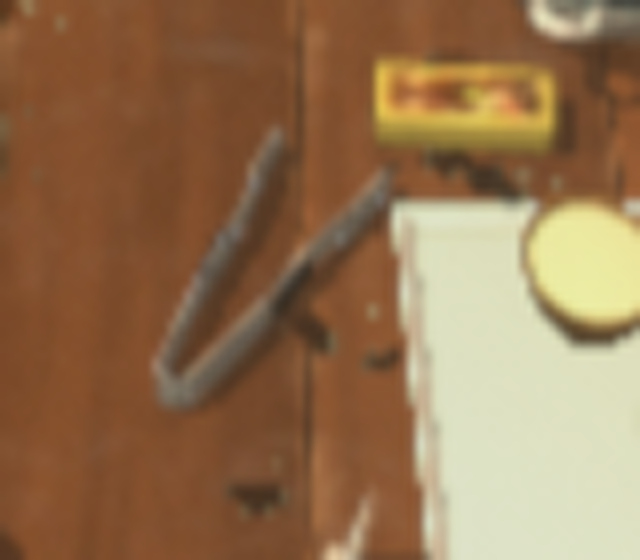

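View pics/c4.png

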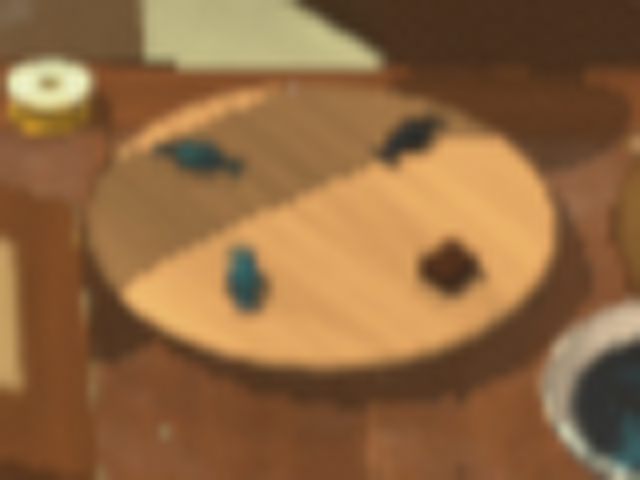

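View pics/c5.png

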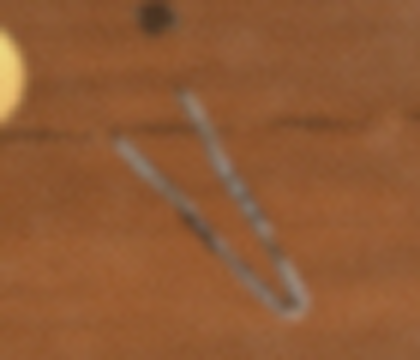

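```bash
cat > h.py <<'E'
import numpy as np,cv2
from cell import ctrl
def p2w(n,uv,z):
    c=ctrl.camera_params(n);T=c["cam_to_world"];u=np.atleast_2d(np.array(uv,float))
    d=np.c_[(u[:,0]-c["cx"])/c["fx"],(u[:,1]-c["cy"])/c["fy"],np.ones(len(u))]@T[:3,:3].T
    o=T[:3,3];return o+d*((z-o[2])/d[:,2])[:,None]
def w2p(n,P):
    c=ctrl.camera_params(n);T=c["cam_to_world"];q=(np.atleast_2d(P)-T[:3,3])@T[:3,:3]
    return np.c_[q[:,0]/q[:,2]*c["fx"]+c["cx"],q[:,1]/q[:,2]*c["fy"]+c["cy"]]
E
python3 - <<'E'
from h import *
np.set_printoptions(precision=1,suppress=True)
f=lambda o,s,l:np.array(l)/s+np.array(o)-0.5+0.5/s
print("tongs",p2w("top",f((290,160),8,[(160,42),(97,178),(530,280),(500,302)]),20))
print("tongs side",p2w("side",f((300,190),8,[(388,175),(278,130),(170,405),(158,370)]),10))
print("small",p2w("top",f((420,200),6,[(185,92),(120,142),(305,305),(285,312)]),20))
print("choc",p2w("top",f((155,140),6,[(403,133),(440,167),(403,203),(365,165),(403,167)]),52))
print("sidechoc",p2w("side",f((290,130),8,[(448,262)]),46))
print("board",p2w("top",f((155,140),6,[(300,62),(300,555),(50,310),(550,310)]),36))
print("sweets",p2w("top",f((155,140),6,[(168,215),(210,440),(428,380)]),45))
E
```

```text
tongs [[ 629.4 -182.1   20. ]
 [ 568.8 -155.3   20. ]
 [ 525.8 -343.6   20. ]
 [ 516.  -330.5   20. ]]
tongs side [[ 631.7 -177.8   10. ]
 [ 571.9 -146.9   10. ]
 [ 526.6 -349.5   10. ]
 [ 519.1 -326.6   10. ]]
small [[ 458.1 -668.9   20. ]
 [ 429.1 -630.7   20. ]
 [ 337.6 -732.6   20. ]
 [ 333.6 -721.1   20. ]]
choc [[630.7 118.9  52. ]
 [611.1  97.   52. ]
 [590.1 117.3  52. ]
 [611.9 139.9  52. ]
 [610.9 118.1  52. ]]
sidechoc [[613.8 121.2  46. ]]
board [[675.6 184.   36. ]
 [390.5 171.1  36. ]
 [528.9 320.7  36. ]
 [531.6  34.2  36. ]]
sweets [[583.1 253.1  45. ]
 [454.3 222.6  45. ]
 [489.6 100.7  45. ]]
```

```bash
cat > fit.py <<'E'
from h import *
from scipy.optimize import minimize
def rend(n,x,y,yaw,L,W,z0,z1,box,sig):
    u0,v0,u1,v1=box;S=8
    c,s=np.cos(yaw),np.sin(yaw);P=[]
    for z in(z0,z1):
        for a,b in((1,1),(1,-1),(-1,-1),(-1,1)):
            P.append((x+c*a*L/2-s*b*W/2,y+s*a*L/2+c*b*W/2,z))
    p=w2p(n,P); h=cv2.convexHull(((p-[u0,v0]+.5)*S*16).astype(np.int32).reshape(-1,1,2))
    m=np.zeros(((v1-v0)*S,(u1-u0)*S),np.uint8);cv2.fillConvexPoly(m,h,255,shift=4)
    m=cv2.GaussianBlur(m.astype(np.float32)/255,(0,0),sig*S)
    return cv2.resize(m,(u1-u0,v1-v0),interpolation=cv2.INTER_AREA)
def fit(ims,c0,z0=36,L=31,W=24,r=11):
    D={}
    for n,im in ims.items():
        u,v=w2p(n,[(*c0,z0+8)])[0].round().astype(int);b=(u-r,v-r,u+r,v+r)
        D[n]=(b,im[b[1]:b[3],b[0]:b[2]].astype(float).mean(2))
    def cost(q):
        t=0
        for n,(b,g) in D.items():
            m=rend(n,*q[:3],L,W,z0,z0+16,b,abs(q[3])+.2)
            A=np.c_[m.ravel(),np.ones(m.size)];k,res,_,_=np.linalg.lstsq(A,g.ravel(),rcond=None)
            t+=((A@k-g.ravel())**2).mean()
        return t
    out=[]
    for yaw in np.radians(range(0,180,15)):
        R=minimize(cost,[*c0,yaw,.7],method="Nelder-Mead",options=dict(initial_simplex=[[*c0,yaw,.7],[c0[0]+4,c0[1],yaw,.7],[c0[0],c0[1]+4,yaw,.7],[*c0,yaw+.3,.7],[*c0,yaw,1]],maxiter=250))
        out.append((R.fun,*R.x[:2],np.degrees(R.x[2])%180,R.x[3]))
    return sorted(out)
E
python3 - <<'E'
from fit import *
np.set_printoptions(precision=2,suppress=True)
t=cv2.imread("pics/top0.png");s=cv2.imread("pics/side0.png")
for ims in({"top":t},{"side":s},{"top":t,"side":s}):
    print(np.array(fit(ims,(611,118))[:7]))
E
```

```text
Traceback (most recent call last):
  File "fit.py", line 27, in fit
    R=minimize(cost,[*c0,yaw,.7],method="Nelder-Mead",options=dict(initial_simplex=[[*c0,yaw,.7],[c0[0]+4,c0[1],yaw,.7],[c0[0],c0[1]+4,yaw,.7],[*c0,yaw+.3,.7],[*c0,yaw,1]],maxiter=250))
  File "fit.py", line 21, in cost
    m=rend(n,*q[:3],L,W,z0,z0+16,b,abs(q[3])+.2)
  File "fit.py", line 9, in rend
    p=w2p(n,P); h=cv2.convexHull(((p-[u0,v0]+.5)*S*16).astype(np.int32).reshape(-1,1,2))
  File "h.py", line 8, in w2p
    c=ctrl.camera_params(n);T=c["cam_to_world"];q=(np.atleast_2d(P)-T[:3,3])@T[:3,:3]
ValueError: time passes only in moves, steps and waits
```

```bash
python3 - <<'E'
from cell import ctrl
import pickle
pickle.dump({n:ctrl.camera_params(n) for n in("top","side")},open("cam.pkl","wb"))
E
sed -i 's/^from cell.*/import pickle,os\nCAM=pickle.load(open("\.\/cam.pkl","rb"))/; s/ctrl.camera_params(n)/CAM[n]/' h.py
python3 - <<'E'
from fit import *
np.set_printoptions(precision=2,suppress=True)
t=cv2.imread("pics/top0.png");s=cv2.imread("pics/side0.png")
for ims in({"top":t},{"side":s},{"top":t,"side":s}):
    print(np.array(fit(ims,(611,118))[:6]))
E
```

```text
[[191.03 611.69 119.77  54.87   0.98]
 [191.28 611.41 119.56  54.21   0.94]
 [191.39 611.64 119.66  56.41   1.01]
 [191.47 611.7  119.83  56.04   1.  ]
 [191.65 611.55 119.57  55.43   0.97]
 [192.15 611.75 119.69  56.35   0.9 ]]
[[612.61 614.8  116.97 128.65   0.44]
 [612.66 614.38 117.48  43.4    0.43]
 [612.7  614.83 117.38 128.67   0.43]
 [612.76 614.87 116.95 128.73   0.45]
 [612.85 614.59 116.92 132.66   0.46]
 [612.94 614.38 117.21  41.63   0.45]]
[[840.23 612.48 119.16  53.77   0.77]
 [840.45 612.49 119.18  53.78   0.74]
 [842.71 612.54 119.17  53.43   0.76]
 [843.32 612.48 119.32  55.4    0.81]
 [843.79 612.47 119.43  54.09   0.76]
 [844.33 612.79 119.05 132.6    0.75]]
```

Request:
{"op": "send_rows", "data": {
  "commands": [
    [85, -2, 47, 0, 4.2],
    [85, -7, 95, 0, 8.4],
    [85, -16, 142, 0, 12.6],
    [85, -28, 188, 0, 16.8],
    [85, -43, 233, 0, 21]
  ]
}}

```text
clock: 0.6
eef_pos: [398.1, 513.5, 244.1]
tool_rot: [3.141, 0.002, 0.912]
force: [-0.6, 0.8, 0.5]
width: 84.9
```

Request:
{"op": "send_rows", "data": {
  "commands": [
    [85, -2, 47, 0, 4.2],
    [85, -7, 95, 0, 8.4],
    [85, -16, 142, 0, 12.6],
    [85, -28, 188, 0, 16.8],
    [85, -43, 233, 0, 21]
  ]
}}

```text
clock: 1.1
eef_pos: [556.9, 335.1, 243.8]
tool_rot: [3.14, 0.002, 0.542]
force: [-0.7, 0.1, -0.5]
width: 85.1
```

Request:
{"op": "send_rows", "data": {
  "commands": [
    [85, -2, 47, 0, 4.2],
    [85, -7, 95, 0, 8.4],
    [85, -16, 142, 0, 12.6],
    [85, -28, 188, 0, 16.8],
    [85, -43, 233, 0, 21]
  ]
}}

```text
clock: 1.6
eef_pos: [640.6, 111.5, 243.7]
tool_rot: [3.139, 0.002, 0.173]
force: [0.4, -0.6, -1.2]
width: 85.2
```

Request:
{"op": "send_rows", "data": {
  "commands": [
    [85, -2, 47, 0, 4.2],
    [85, -7, 95, 0, 8.4],
    [85, -16, 142, 0, 12.6],
    [85, -28, 188, 0, 16.8],
    [85, -43, 233, 0, 21]
  ]
}}

```text
clock: 2.1
eef_pos: [638.0, -127.2, 243.8]
tool_rot: [3.139, 0.001, -0.197]
force: [0.9, 0.0, -0.7]
width: 85.1
```

```bash
cat > mv.py <<'E'
import numpy as np,sys
from cell import ctrl
from scipy.spatial.transform import Rotation as R
def go(x,y,z,yaw):
    s=ctrl.read_state();r=R.from_euler("xyz",s["tool_rot"])
    d=np.array([x,y,z])-s["eef_pos"]
    t=(np.degrees(s["tool_rot"][2])-yaw+180)%360-180
    print("tool shift",np.round(r.inv().apply(d),1),"roll",round(t,2),"| at",np.round(s["eef_pos"],1),"yaw",round(np.degrees(s["tool_rot"][2]),1),"w",round(s["width"],1),"t",s["clock"])
if __name__=="__main__": go(*map(float,sys.argv[1:]))
E
python3 mv.py 560.5 -253.5 150 -24.6; python3 mv.py 560.5 -253.5 15 -24.6
```

```text
tool shift [-51.2 138.8  94.3] roll 13.34 | at [ 638.  -127.2  243.8] yaw -11.3 w 85.1 t 2.1
tool shift [-51.  138.4 229.3] roll 13.34 | at [ 638.  -127.2  243.8] yaw -11.3 w 85.1 t 2.1
```

Request:
{"op": "send_rows", "data": {
  "commands": [
    [85, -15, 40, 25, 4],
    [85, -30, 80, 55, 8],
    [85, -42, 115, 90, 11],
    [85, -51, 139, 130, 13.3],
    [85, -51, 139, 145, 13.3]
  ]
}}

```text
clock: 2.6
eef_pos: [554.9, -258.1, 95.7]
tool_rot: [3.135, 0.007, -0.437]
force: [-0.2, 0.0, -0.6]
width: 85.3
```

```bash
python3 - <<'E'
from cell import ctrl
import cv2
s=ctrl.get_image("side");cv2.imwrite("pics/s1f.png",s[:,:,::-1])
cv2.imwrite("pics/s1.png",cv2.resize(s[160:260,270:390,::-1],None,fx=6,fy=6,interpolation=cv2.INTER_CUBIC))
t=ctrl.get_image("top");cv2.imwrite("pics/t1f.png",t[:,:,::-1])
cv2.imwrite("pics/t1.png",cv2.resize(t[150:230,270:390,::-1],None,fx=6,fy=6,interpolation=cv2.INTER_CUBIC))
E
python3 mv.py 560.5 -253.5 15 -24.6
```

```text
tool shift [ 3.  -1.7 81.2] roll -0.1 | at [ 557.7 -253.8   96.2] yaw -24.7 w 85.2 t 2.7
```

View pics/s1.png

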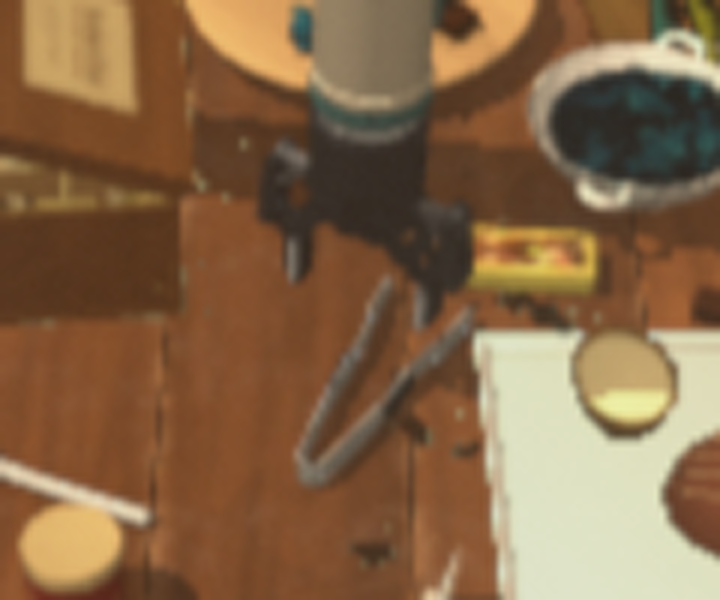

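View pics/t1.png

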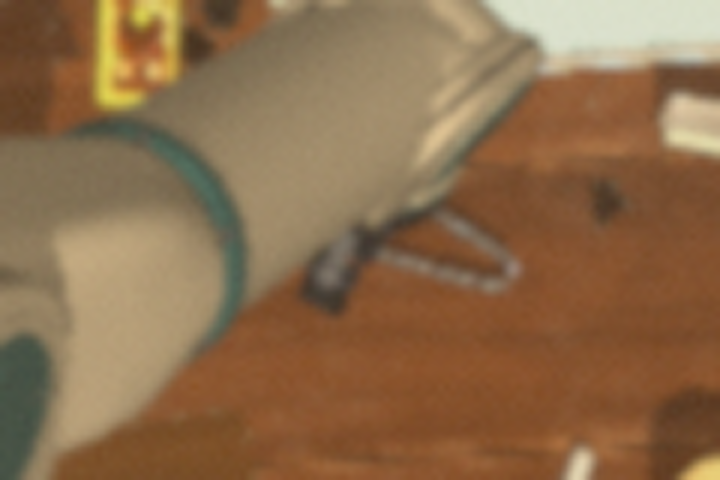

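Run:
```python
from h import *
np.set_printoptions(precision=1,suppress=True)
print(w2p("side",[(557.7,-253.8,85)]))
print(p2w("side",[(335.4,225.4)],12),p2w("top",[(290+295/8-.5,160+240/8-.5)],19))
d=np.array([.416,.909]);n=np.array([-.909,.416]);g=np.array([560.5,-253.5])
print(g+24*n,g-24*n)
```

```text
[[330.2 210.1]]
[[ 581.  -266.2   12. ]] [[ 542.7 -241.4   19. ]]
[ 538.7 -243.5] [ 582.3 -263.5]
```

Request:
{"op": "send_rows", "data": {
  "commands": [
    [85, 3, -1.7, 40, 0],
    [85, 3, -1.7, 70, 0],
    [85, 3, -1.7, 81, 0],
    [85, 3, -1.7, 81, 0],
    [85, 3, -1.7, 81, 0]
  ]
}}

```text
clock: 3.2
eef_pos: [561.8, -253.9, 16.7]
tool_rot: [3.138, 0.005, -0.43]
force: [0.4, -0.3, 0.1]
width: 85.1
```

```bash
python3 mv.py 560.5 -253.5 15 -24.6
```

```text
tool shift [-1.3  0.2  1.7] roll -0.06 | at [ 561.8 -253.9   16.7] yaw -24.7 w 85.1 t 3.2
```

Request:
{"op": "send_rows", "data": {
  "commands": [
    [60, -1, 0, 1.7, 0],
    [50, -1, 0, 1.7, 0],
    [46, -1, 0, 1.7, 0],
    [42, -1, 0, 1.7, 0],
    [42, -1, 0, 1.7, 0]
  ]
}}

```text
clock: 3.7
eef_pos: [562.3, -253.7, 17.0]
tool_rot: [3.139, 0.002, -0.431]
force: [-0.3, 1.0, 8.7]
width: 42.1
```

Request:
{"op": "send_rows", "data": {
  "commands": [
    [42, 0, 0, 0, 0],
    [42, 0, 0, 0, 0],
    [42, 0, 0, 0, 0]
  ]
}}

```text
clock: 4.0
eef_pos: [562.3, -253.7, 17.0]
tool_rot: [3.139, 0.002, -0.431]
force: [0.5, 0.5, 2.9]
width: 42.5
```

Request:
{"op": "send_rows", "data": {
  "commands": [
    [42, 0, 0, -10, 0],
    [42, 0, 0, -30, 0],
    [42, 0, 0, -50, 0],
    [42, 0, 0, -60, 0],
    [42, 0, 0, -60, 0]
  ]
}}

```text
clock: 4.5
eef_pos: [563.4, -254.1, 78.7]
tool_rot: [3.139, -0.001, -0.43]
force: [-0.7, -0.7, -0.6]
width: 42.3
```

```bash
python3 - <<'E'
from cell import ctrl
import cv2
s=ctrl.get_image("side");cv2.imwrite("pics/s2f.png",s[:,:,::-1])
cv2.imwrite("pics/s2.png",cv2.resize(s[160:260,270:390,::-1],None,fx=6,fy=6,interpolation=cv2.INTER_CUBIC))
E
python3 mv.py 560.5 -253.5 15 -24.6
```

```text
tool shift [-2.   0.7 62.6] roll -0.07 | at [ 562.7 -253.6   77.6] yaw -24.7 w 42.3 t 4.55
```

View pics/s2.png

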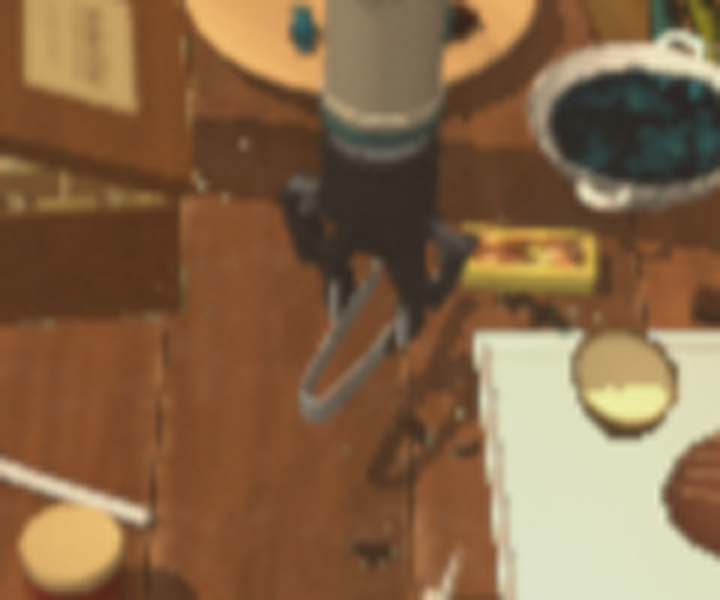

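```bash
python3 - <<'E'
from h import *
print(w2p("side",[(524,-338,z) for z in(60,70,80)]), 270+315/6,160+405/6)
E
python3 mv.py 600 -100 140 -30;python3 mv.py 564 61.5 140 -40
```

```text
[[320.41875687 229.28685399]
 [320.43374226 227.49945588]
 [320.4488598  225.69629629]] 322.5 227.5
tool shift [ -30.3 -155.   -62.8] roll 5.33 | at [ 562.7 -253.6   77.6] yaw -24.7 w 42.3 t 4.55
tool shift [-130.4 -286.7  -63.1] roll 15.33 | at [ 562.7 -253.6   77.6] yaw -24.7 w 42.3 t 4.55
```

Request:
{"op": "send_rows", "data": {
  "commands": [
    [42, -2, -10, -40, 0],
    [42, -10, -50, -63, 2],
    [42, -18, -90, -63, 4],
    [42, -28, -130, -63, 6],
    [42, -40, -165, -63, 8]
  ]
}}

```text
clock: 5.05
eef_pos: [595.4, -84.2, 139.2]
tool_rot: [3.139, 0.002, -0.57]
force: [0.4, -0.5, -1.4]
width: 42.1
```

```bash
python3 mv.py 564 61.5 140 -40
```

```text
tool shift [-105.1 -105.7   -0.9] roll 7.31 | at [595.4 -84.2 139.2] yaw -32.7 w 42.1 t 5.05
```

Request:
{"op": "send_rows", "data": {
  "commands": [
    [42, -30, -30, -1, 2.5],
    [42, -60, -60, -1, 5],
    [42, -90, -90, -1, 7],
    [42, -105, -106, -1, 7.3],
    [42, -105, -106, -1, 7.3]
  ]
}}

```text
clock: 5.55
eef_pos: [562.4, 67.2, 138.5]
tool_rot: [3.139, 0.006, -0.691]
force: [0.4, -0.4, -0.9]
width: 42.1
```

```bash
python3 - <<'E'
from cell import ctrl
import cv2
s=ctrl.get_image("side");cv2.imwrite("pics/s3f.png",s[:,:,::-1])
cv2.imwrite("pics/s3.png",cv2.resize(s[120:200,280:390,::-1],None,fx=7,fy=7,interpolation=cv2.INTER_CUBIC))
t=ctrl.get_image("top");cv2.imwrite("pics/t3f.png",t[:,:,::-1])
cv2.imwrite("pics/t3.png",cv2.resize(t[140:240,155:285,::-1],None,fx=6,fy=6,interpolation=cv2.INTER_CUBIC))
E
python3 mv.py 564 61.5 140 -40
```

```text
tool shift [ 0.4  0.1 -0.7] roll 0.09 | at [563.7  61.8 139.3] yaw -39.9 w 42.4 t 5.65
```

View pics/s3.png

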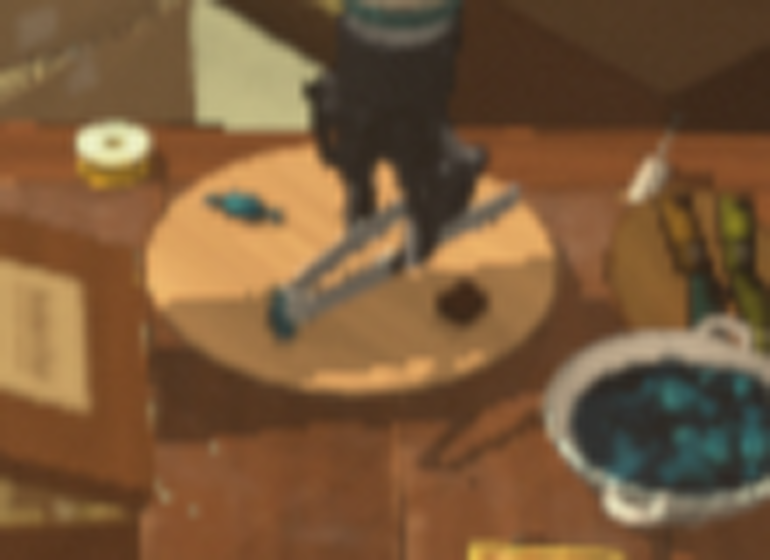

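View pics/t3.png

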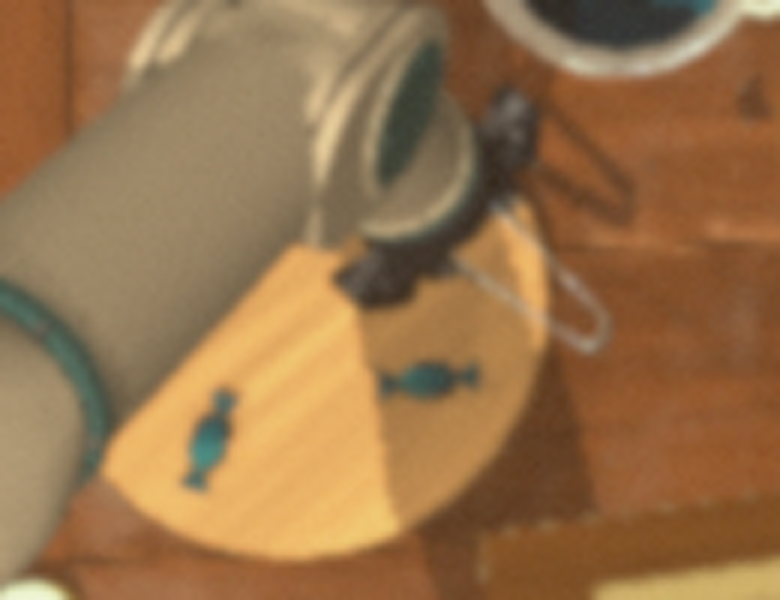

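Run:
```python
from h import *
np.set_printoptions(precision=1,suppress=True)
print(w2p("side",[(646,119.4,132),(503.9,-9.4,132)]),(280+518/7-.5,120+190/7-.5),(280+290/7-.5,120+312/7-.5))
print(w2p("top",[(503.9,-9.4,z) for z in(122,132,142)]),(155+602/6-.5,140+345/6-.5))
print(p2w("top",[(155+602/6-.5,140+345/6-.5)],142))
```

```text
[[353.5 147.8]
 [320.8 163.3]] (353.5, 146.64285714285714) (320.92857142857144, 164.07142857142856)
[[255.3 196.1]
 [254.9 195.7]
 [254.4 195.3]] (254.83333333333331, 197.0)
[[498.4 -10.9 142. ]]
```

Request:
{"op": "send_rows", "data": {
  "commands": [
    [42, 0, 0, 20, 0],
    [42, 0, 0, 40, 0],
    [42, 0, 0, 55, 0],
    [42, 0, 0, 62, 0],
    [42, 0, 0, 62, 0]
  ]
}}

```text
clock: 6.15
eef_pos: [563.0, 60.5, 76.4]
tool_rot: [3.136, 0.003, -0.698]
force: [-0.3, -0.4, -1.2]
width: 42.3
```

```bash
python3 - <<'E'
from cell import ctrl
import cv2
s=ctrl.get_image("side");cv2.imwrite("pics/s4f.png",s[:,:,::-1])
cv2.imwrite("pics/s4.png",cv2.resize(s[135:185,300:375,::-1],None,fx=10,fy=10,interpolation=cv2.INTER_CUBIC))
E
python3 mv.py 564 61.5 57 -40
```

```text
tool shift [-0.1 -1.  20.1] roll 0.02 | at [563.6  60.7  77.1] yaw -40.0 w 42.2 t 6.2
```

View pics/s4.png

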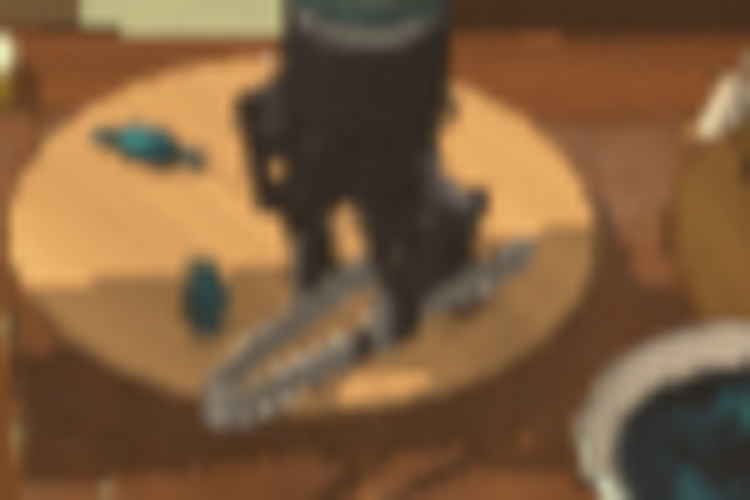

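Run:
```python
from h import *
np.set_printoptions(precision=1,suppress=True)
d=np.array([.643,.766]);m=np.array([.766,-.643]);g=np.array([563.6,60.7])
for z in(60,70,80):
  print(z,w2p("side",[(*(g+97*d+26*m),z),(*(g-93*d),z),(*(g+24*m),z),(*(g+55*d+26*m),z)]))
print((300+532/10-.5,135+245/10-.5),(300+215/10-.5,135+405/10-.5))
```

```text
60 [[352.5 160.6]
 [320.7 176.3]
 [338.5 169.5]
 [346.7 164.5]]
70 [[352.6 158.9]
 [320.7 174.5]
 [338.5 167.7]
 [346.8 162.7]]
80 [[352.7 157.2]
 [320.7 172.8]
 [338.6 166. ]
 [346.9 161. ]]
(352.7, 159.0) (321.0, 175.0)
```

Request:
{"op": "send_rows", "data": {
  "commands": [
    [42, 0, -1, 6, 0],
    [42, 0, -1, 12, 0],
    [42, 0, -1, 17, 0],
    [42, 0, -1, 20, 0],
    [42, 0, -1, 20, 0]
  ]
}}

```text
clock: 6.7
eef_pos: [563.8, 61.5, 56.7]
tool_rot: [3.136, 0.002, -0.698]
force: [-0.2, -0.3, -0.7]
width: 42.1
```

```bash
python3 - <<'E'
from cell import ctrl
import cv2
s=ctrl.get_image("side");cv2.imwrite("pics/s5f.png",s[:,:,::-1])
cv2.imwrite("pics/s5.png",cv2.resize(s[135:185,300:375,::-1],None,fx=10,fy=10,interpolation=cv2.INTER_CUBIC))
E
python3 mv.py 564 61.5 57 -40
```

```text
tool shift [-0. -0. -0.] roll 0.02 | at [564.   61.5  57. ] yaw -40.0 w 41.7 t 6.75
```

View pics/s5.png

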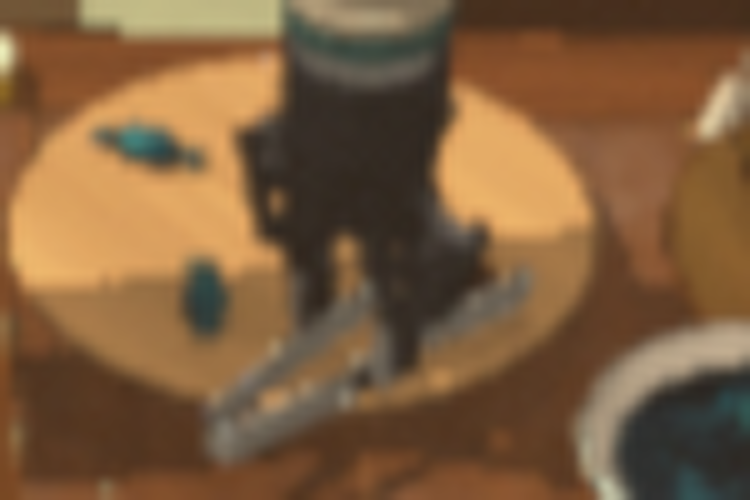

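Request:
{"op": "send_rows", "data": {
  "commands": [
    [38, 0, 0, 0, 0],
    [34, 0, 0, 0, 0],
    [30, 0, 0, 0, 0],
    [20, 0, 0, 0, 0],
    [10, 0, 0, 0, 0]
  ]
}}

```text
clock: 7.25
eef_pos: [564.1, 61.6, 57.1]
tool_rot: [3.137, 0.002, -0.698]
force: [-0.1, 1.2, -0.8]
width: 28.0
```

Request:
{"op": "send_rows", "data": {
  "commands": [
    [0, 0, 0, 0, 0],
    [0, 0, 0, 0, 0],
    [0, 0, 0, 0, 0],
    [0, 0, 0, 0, 0]
  ]
}}

```text
clock: 7.65
eef_pos: [564.2, 61.5, 57.2]
tool_rot: [3.137, 0.002, -0.698]
force: [-0.6, -0.4, 0.6]
width: 28.6
```

```bash
python3 - <<'E'
from cell import ctrl
import cv2
s=ctrl.get_image("side");cv2.imwrite("pics/s6f.png",s[:,:,::-1])
cv2.imwrite("pics/s6.png",cv2.resize(s[135:185,300:375,::-1],None,fx=10,fy=10,interpolation=cv2.INTER_CUBIC))
E
python3 mv.py 564 61.5 57 -40
```

```text
tool shift [-0.1  0.1  0.2] roll 0.02 | at [564.1  61.6  57.2] yaw -40.0 w 28.4 t 7.7
```

View pics/s6.png

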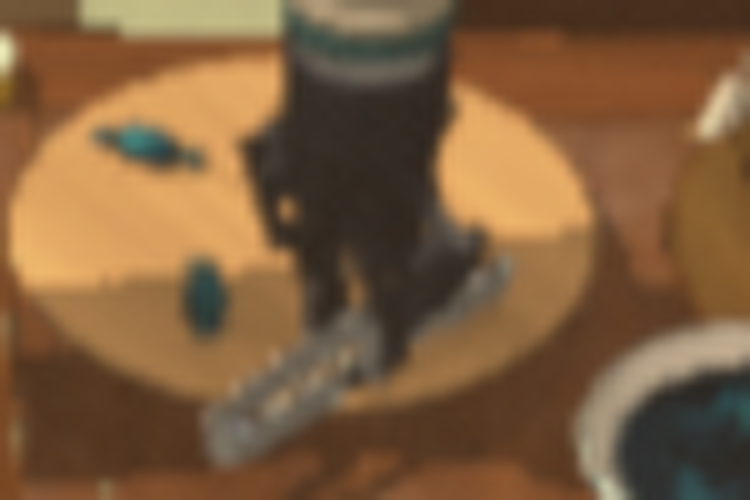

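Request:
{"op": "send_rows", "data": {
  "commands": [
    [0, 0, 0, -4, 0],
    [0, 0, 0, -12, 0],
    [0, 0, 0, -22, 0],
    [0, 0, 0, -35, 0],
    [0, 0, 0, -48, 0]
  ]
}}

```text
clock: 8.2
eef_pos: [564.5, 61.6, 106.6]
tool_rot: [3.137, 0.001, -0.698]
force: [-0.1, 0.1, -1.5]
width: 28.6
```

Request:
{"op": "send_rows", "data": {
  "commands": [
    [0, 0, 0, -12, 0],
    [0, 0, 0, -25, 0],
    [0, 0, 0, -38, 0],
    [0, 0, 0, -48, 0],
    [0, 0, 0, -52, 0]
  ]
}}

```text
clock: 8.7
eef_pos: [565.3, 61.8, 159.9]
tool_rot: [3.139, 0.0, -0.698]
force: [0.3, 0.7, -1.3]
width: 28.5
```

Request:
{"op": "send_rows", "data": {
  "commands": [
    [0, 0, 0, 0, 0],
    [0, 0, 0, 0, 0],
    [0, 0, 0, 0, 0],
    [0, 0, 0, 0, 0],
    [0, 0, 0, 0, 0]
  ]
}}

```text
clock: 9.2
eef_pos: [565.1, 61.7, 159.5]
tool_rot: [3.138, 0.001, -0.698]
force: [-0.3, -0.2, -1.1]
width: 28.6
```

```bash
python3 - <<'E'
from cell import ctrl
import cv2
s=ctrl.get_image("side");cv2.imwrite("pics/s7f.png",s[:,:,::-1])
cv2.imwrite("pics/s7.png",cv2.resize(s[120:185,290:375,::-1],None,fx=9,fy=9,interpolation=cv2.INTER_CUBIC))
t=ctrl.get_image("top");cv2.imwrite("pics/t7f.png",t[:,:,::-1])
cv2.imwrite("pics/t7.png",cv2.resize(t[140:240,155:285,::-1],None,fx=6,fy=6,interpolation=cv2.INTER_CUBIC))
E
python3 mv.py 564 61.5 157 -40
```

```text
tool shift [-0.8  0.9  2.7] roll 0.02 | at [565.2  61.7 159.7] yaw -40.0 w 28.3 t 9.3
```

View pics/s7.png

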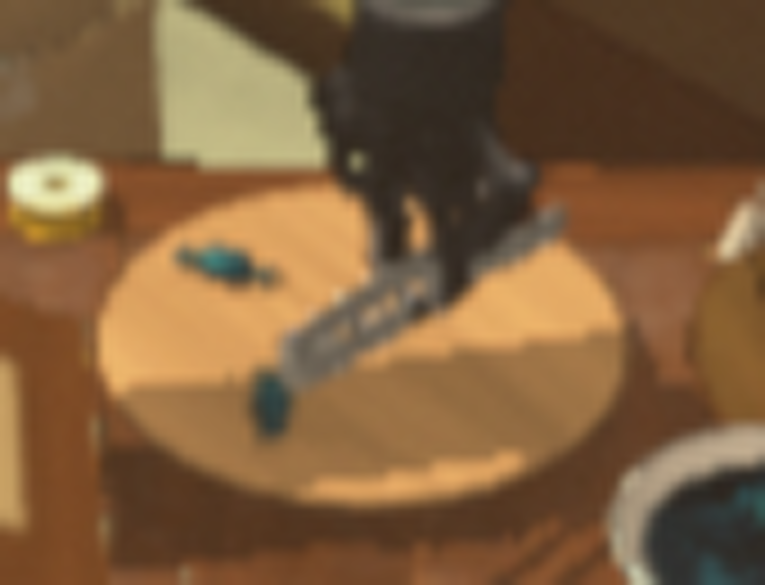

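View pics/t7.png

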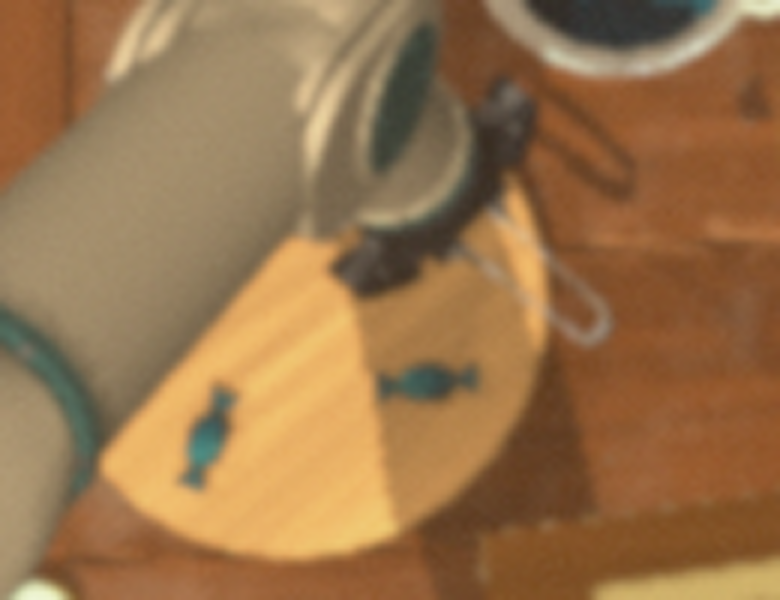

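Run:
```python
from cell import ctrl
s=ctrl.read_state();print(s["width"],s["eef_pos"],s["force"]);print(ctrl.finish_job())
```

```text
28.261166650194568 [565.19361567  61.71660625 159.69318719] [ 0.7576745  -0.46955077 -0.82476373]
the job is handed in; nothing more can be done
None
```

I picked up the larger tongs by their rubber rests, lowered the open jaws over the chocolate and squeezed. I then lifted about 100 mm straight up and handed the job in at about 9.3 s with the grip still closed.

**Chocolate:** my last checks suggest it is in the tongs, but I never saw it there directly, because the jaw hides it in the side picture and the arm hides it in the top picture.
- The finger opening held at about 28.3 mm through the lift. That matches jaws about 24 mm apart, the width of the chocolate.
- The spot on the board where it had lain is empty.
- The tongs look level and still. The tool point was at 160 mm, which puts the chocolate's centre at about 145 mm, roughly 110 mm above the board.

**Sweets and other things:** two wrapped sweets are visible, unmoved, on the board. The third, dark sweet was hidden behind the arm in the last pictures, so I did not check it again. The board had not turned. The spool looks where it was. I did not check the tins or the wafer pack individually, but the arm met no unexpected force.

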